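# Shut and bolt the board tester

### The job

Get the circuit board ready for testing: with the fingertips push the tester's open tray (red pad on its front), board and all, fully home, and only then push the yellow tab of the locking bolt sideways as far as it goes, so that the bolt passes through the steel staple. Nothing is picked up: do not touch the board, and leave everything else on the bench where it is.

Things in the scene. Friction and masses are not known exactly. Their poses are not given: they have to be found in the camera images.
- tester: dark blue board tester, a flat box fixed to the bench, 220 deep (its x) x 200 wide (its y) x 75 mm high, that stands left or right of the grey bench supply and may be turned up to 0.25 rad. Origin: centre of its underside; x points from its open front (which faces the robot) to its back, y to the left as seen from the robot, z up. Top at z = 75 mm. Fixed on its top, 40 mm behind the front edge: the bolt's two dark guides, 96 mm high, at y = -68 and +18 mm
- tray (a joint): how far the tester's tray stands out of the tester towards the robot (along the tester's -x), in m: 0 is fully home (a hard stop), 0.10 fully out. Starts 0.06 to 0.085. Slides with about 2.5 N of friction and stays where it is left. White front panel 194 wide, 12 mm thick, 14 to 74 mm above the bench. The steel staple for the bolt stands on it at the tester's y = +55 mm, when home reaches 60 mm back over the tester's top and is 101 mm high
- tray_pad (a point): centre of the outer (robot-side) face of the red push pad on the middle of the tray's front panel, 45 mm above the bench. The pad is 70 wide x 34 high and stands 20 mm out from the panel. Moves with the tray; axes parallel to the tester's. To shut the tray it is pushed along the tester's +x
- bolt (a joint): how far the locking bolt has been slid along the tester's +y (to the left as seen from the robot), in m: 0 is fully unlocked, 0.04 fully thrown through the tray's staple (hard stops at both). Starts 0 to 0.01. Slides with about 2 N of friction, no spring, stays where it is left
- bolt_tab (a point): point on the bolt's yellow upright tab, in the middle of its thickness and depth, 109 mm above the bench (tab top 121 mm). The tab is 10 thick along the tester's y, 18 mm deep along its x; from 97 mm up it stands free above the guides. Moves with the bolt; axes parallel to the tester's. Pushed on its right (-y) side towards +y
- board: green circuit board 80 x 100 x 5 mm (parts on it up to 13 mm high), lying loose, with up to 28 mm of play front to back, in a shallow compartment of the tray (rails 7 mm high) behind the front panel, its underside 22 mm above the bench. Origin: centre of its underside. It rides in with the tray; not to be touched
- supply: grey bench power supply with black front, knobs and vents, 200 x 200 x 95 mm, fixed; beside the tester. Origin: centre of its underside. Not part of the job
- spool: orange solder spool, 56 mm across, 40 mm high, standing on the rear half of the tester's top. Origin: centre of its underside. Leave alone
- screwdriver: green-handled screwdriver 170 mm long lying on top of the bench supply. Leave alone
- brush: brush 160 mm long lying at the right of the bench, pointing away from the robot. Leave alone
- spare_board: second green circuit board, 70 x 90 x 5 mm, lying on the left front of the bench. Leave alone
- flux: amber flux bottle, 44 mm across, 110 mm high, at the left. Origin: centre of its underside. Leave alone
- tip_tin: round steel tin, 64 mm across, 45 mm high, standing on top of the bench supply. Origin: centre of its underside. Leave alone

How it is judged (in metres and radians):
On the way, in this order (a step that is already met when the one before it is completed fails the run):
1. the tray is fully home (value of joint tray below 0.004 m), for 0.2 s.
2. the bolt is fully thrown, with the tray still home (value of joint bolt above 0.036 m and value of joint tray below 0.004 m), for 0.2 s.
At the end, for the whole second after the job is handed in: the tray is within 4 mm of its home stop, the bolt is at least 36 mm of its 40 mm across, the board lies at rest flat in the tray's nest (not raised more than 4 mm), and every other loose thing is within 20 mm of where it was (all of step 2 and z of board in the frame of tray_pad below -0.019 m and linear speed of board below 0.01 m/s and distance of each of spool, screwdriver, brush, spare_board, flux, tip_tin from where it was at the start of the episode below 0.02 m); the robot touches nothing.
It fails at once if the locking bolt is thrown (more than 20 mm) while the tray is still more than 6 mm from home (value of joint bolt above 0.02 m and value of joint tray above 0.006 m).
It fails at once if the fingers touch the circuit board in the tray (contact force between the fingers and board above 0.5 N).
It fails at once if the board is lifted or jolted out of its nest in the tray (z of board in the frame of tray_pad above -0.015 m or angle between board's own z axis and vertical above 0.15 rad).
It fails at once if something else on the bench is shifted by more than 20 mm, or lifted (distance of any of spool, screwdriver, brush, spare_board, flux, tip_tin from where it was at the start of the episode above 0.02 m).
It also fails if it takes over 45 s, if anything falls off the work surface, if the arm or the gripper's body presses on something with over 40 N, if the wrist force passes 120 N, or if a joint passes its speed limit or range.

### The arm

A 6-joint arm with a two-finger parallel gripper is mounted at the origin on the work surface. World frame = base frame: x ahead of the robot, y to its left, z up, the work surface at z = 0. Lengths are in mm, angles in degrees, forces in N, time in s.
With the tool pointing down it reaches from about 275 to 775 mm from the base axis. Payload 14.6 kg.
Tool frame: the origin (TCP) lies midway between the tips of the shut fingers; the grasp point (between the pads) lies manip.hold_point_z behind it (manip.hold_point_z is the distance from the TCP to the grasp point, in mm); y points along the fingers, x is the direction in which the jaws open and shut, and the axes are right-handed (so a half turn about y gives the same grasp; the last joint's range is limited). The gripper opens to 85 mm and grips with 20 to 120 N. Pads are 22 mm wide; open, the fingers measure 114 mm over their backs; the gripper's body (76 mm by 85 mm) begins 54 mm behind the grasp point. The pads swing forward as they close: fully open they stand 13 mm farther back than shut.
Start: joints at [61.347, 15.075, -2.767, 72.158, 0, 81.102], TCP at [177.459, 494.102, 231.278] pointing down, gripper open.
Joint ranges: [-151.79, 151.79], [-50.71, 97.33], [-67.44, 78.34], [-121.81, 120.89], [-77.56, 73.72], [-180, 180]. Speed limits (degrees/s): [108.29, 108.29, 147.25, 159.86, 180, 180].

### API

Orientations are given as [roll, pitch, yaw] about the fixed x, y, z axes, in that order (R = Rz(yaw) Ry(pitch) Rx(roll)).
In Python, from cell import telemetry, vision, manip, finder gives the robot as it stands.
- The arm moves only by the tool jog_arm, never from a script. Its argument "increments" is a list of rows, each an object of numbers: "dx", "dy", "dz": the shift along the tool's x, y, z in cm; "yaw": the turn about the tool's y in degrees. A call has 1 to 20 rows; each row shifts and turns the commanded pose from where the row before left it, along the tool's axes as they then stand; what a row does not reach is not made up. A row lasts 1/8 s, in which the tool goes at most 62.5 mm and 10.7 degrees, less where a joint would pass 70% of its speed; a pose out of reach is approached as far as the arm can. A call is refused whole if a number of a shift passes 6.25 or a number of a turn 10.7, either way. A call with a gripper value outside its range is refused whole. "grip" is the finger opening in cm, from 0 to 8.54, set as the call begins (left out, the last holds). The fingers move at their own pace and stop on an object; "force" is the grip in N (left out, the last holds). Time passes only in rows, so rows that do not move let the fingers close. It gives the time, the measured TCP pose, the force and the opening at its end, in the units of the state.
- telemetry.observe(): the state, without advancing time (a new reading comes with each control period).
- vision.get_image(name): name is "scene" or "top"; returns a dict with "frame" (400x640x3 uint8, red, green, blue), "range_z" (400x640 float32, mm along the optical axis (not along the pixel's ray), 0 where there is no reading), "fx", "fy", "cx", "cy" (pixels), "position" and "attitude" of the camera in the world. Camera axes: x right, y up, looking along -z (the intrinsics and any distortion apply to the point x, -y, -z); pixel columns grow to the right and rows downward; lengths in mm; the calibration is good to about 2 mm. A picture is of the moment at which its call begins.
- manip.close_job(): hands the job in, once; it reports no verdict.
Trained networks look in the newest picture that a camera, given by its name, has taken for a name from the list of things; names that differ only in an ending like _2 or _b are one class to them, and where a whole thing is asked for, a point or a joint stands for the part that bears it (a point fixed in the world has none). Each returns a list of dicts, best first, with "conf" (0 to 1); they miss things now and then, are a little off and sometimes report something else, mostly with a low value. They report only what shows in the picture. A call takes as long as a camera call.
- finder.trace(camera, label): "mask" (400x640 bool, what is visible of it) and "centre" ([column, row] in pixels, amid what is visible of it).
- finder.mark_of(camera, label): "centre" ([column, row] in pixels: a listed point, or the origin of a listed thing).
The state is a dict: "time_s": time; "q": joint angles; "qvel": joint speeds; "joint_efforts": joint torques, N m; "eef_pos": TCP position; "ee_rot": TCP orientation; "ft_force": force on the tool from outside, world axes, zero at the start; "torque": the same for the moment, N m; "gripper_width": finger opening in mm.
Only numpy, scipy, OpenCV 4.12 (cv2) and the standard library are available. Lean on these libraries where they do the work, as an engineer would, in place of code of your own. Each camera call takes 0.05 s, during which the arm holds its last target.

## Working session

There is one attempt and no reset: what is moved stays moved. The work goes in short steps, Python scripts to look and compute and a tool call to move; the robot and the scene stay as the last step left them, time stands still between calls to the robot, and variables do not carry over. Pictures are saved under pics/ and viewed, and the job is handed in when it is done.

Besides the shell and the picture viewer there is one more tool, called by a JSON object that holds its "fn" and its "kwargs". jog_arm: Moves the arm, as the interface text tells. Its arguments: {"type":"object","properties":{"increments":{"type":"array","items":{"type":"object","properties":{"dx":{"type":"number"},"dy":{"type":"number"},"dz":{"type":"number"},"yaw":{"type":"number"}}}},"grip":{"type":"number"},"force":{"type":"number"}},"required":["increments"]}

```bash
mkdir -p pics; ls
cat > h.py <<'E'
import numpy as np,cv2
from scipy.spatial.transform import Rotation as R
from cell import telemetry, vision, manip, finder
def rot(im):
    a=np.array(im['attitude'],float)
    return R.from_euler('xyz',a,degrees=True).as_matrix() if a.size==3 else a.reshape(3,3)
def p3(im,u,v,d=None,zw=None):
    r=rot(im);o=np.array(im['position'])
    c=np.array([(np.asarray(u)-im['cx'])/im['fx'],-(np.asarray(v)-im['cy'])/im['fy'],-np.ones_like(np.asarray(u,float))])
    w=(r@c).T
    if zw is not None: d=(zw-o[2])/w[...,2]
    return o+w*np.asarray(d)[...,None]
E
python3 - <<'E'
from h import *
print(telemetry.observe(),manip.hold_point_z)
for n in('scene','top'):
    im=vision.get_image(n);cv2.imwrite(f'pics/{n}0.png',im['frame'][...,::-1])
    print({k:im[k] for k in im if k not in('frame','range_z')})
    for l in('tester','tray_pad','bolt_tab','tray','bolt','spool','board','supply'):
        for m in finder.mark_of(n,l)[:2] if l not in('tray','bolt') else []:
            c=m['centre'];d=im['range_z'][int(c[1]),int(c[0])]
            print(n,l,m['conf'],c,p3(im,*c,d=d))
E
```

```text
pics
{'time_s': 0.0, 'q': array([ 6.13455241e+01,  1.50992370e+01, -2.80464662e+00,  7.21581873e+01,
       -1.54879945e-04,  8.11029286e+01]), 'qvel': array([ 0.01479509,  0.02500815,  0.00455873,  0.04538535, -0.10052872,
       -0.07227892]), 'joint_efforts': array([-1.33554222e-03, -6.37624812e+01,  3.84561110e+01,  1.41257656e-02,
       -1.18396292e-04, -2.76925896e-07]), 'eef_pos': array([177.33146923, 493.84653944, 230.81579357]), 'ee_rot': array([-8.99905531e+01,  6.13480144e-02,  7.02426007e+01]), 'ft_force': array([ 0.42121898, -0.04286634, -0.88035445]), 'torque': array([0.02271272, 0.01671679, 0.02147928]), 'gripper_width': 85.48162526139546} 18.700000000000003
{'fx': 417.90558211398127, 'fy': 417.90558211398127, 'cx': 304.91507889745924, 'cy': 202.04177418234872, 'position': array([1168.12398654,  359.36213845, 1131.77169423]), 'attitude': array([ 34.32915525,  -0.33853232, 120.95636101])}
scene tester 0.95 [334.9, 285.9] [755.38721743 209.36728971 115.78377024]
scene tray_pad 0.64 [376.0, 228.9] [475.38126548 211.75511902   2.54821026]
scene bolt_tab 0.47 [346.6, 245.9
[... 610 characters left out ...]
 array([ 462.00125789,    7.09012603, 1353.80561673]), 'attitude': array([  4.27693487,  -0.9546823 , -91.14774776])}
top tester 0.89 [244.5, 155.5] [690.27065842 208.85455007  77.13468501]
top tray_pad 0.64 [244.1, 213.3] [514.15485135 213.35664583  64.12439982]
top tray_pad 0.5 [253.2, 170.6] [637.76321527 177.36324379 116.11260047]
top bolt_tab 0.4 [250.2, 169.4] [647.53108832 192.20183574  74.48773004]
top spool 0.66 [251.6, 137.6] [737.38461958 181.70013199 113.10323533]
top board 0.73 [245.5, 188.8] [592.91010311 214.31490999  27.28918532]
top board 0.41 [395.8, 134.9] [ 732.81370798 -244.40333289  138.75155934]
top supply 0.78 [374.5, 147.2] [ 706.18084841 -187.67211665   93.00276361]
```

Run:
```python
import cv2
a=cv2.imread('pics/top0.png');cv2.imwrite('pics/topc.png',cv2.resize(a[90:250,160:360],None,fx=4,fy=3.75*4/3.75*0.93,interpolation=2)[:600])
b=cv2.imread('pics/scene0.png');cv2.imwrite('pics/scenec.png',cv2.resize(b[180:330,270:470],None,fx=4,fy=4,interpolation=2))
```

```text
(no output)
```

View pics/top0.png

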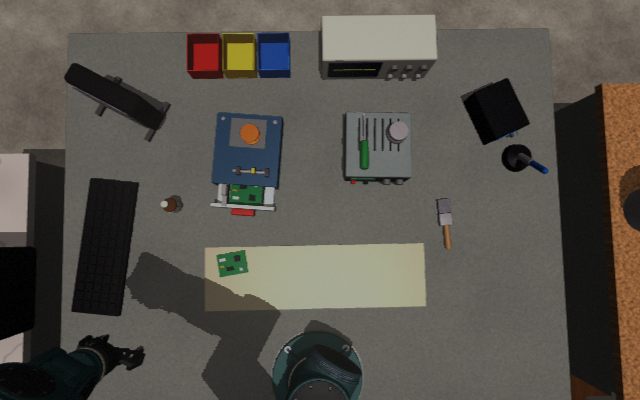

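View pics/topc.png

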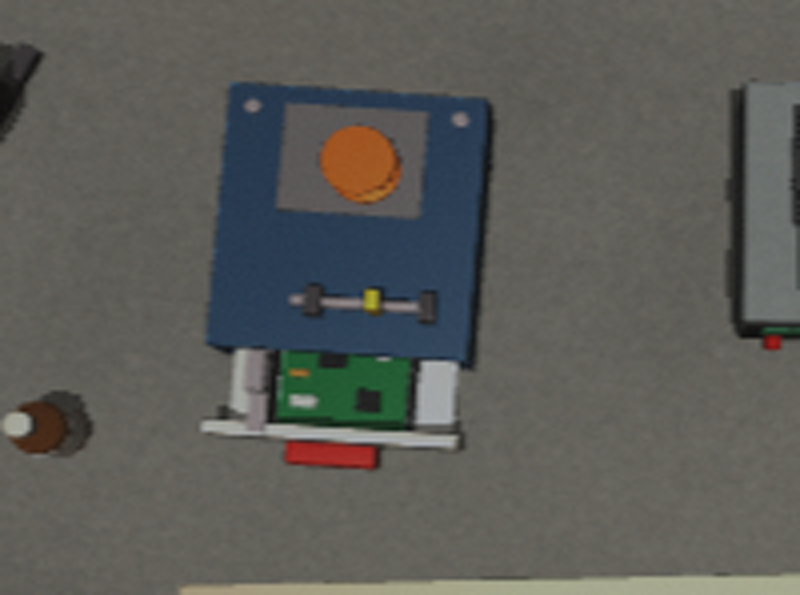

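View pics/scenec.png

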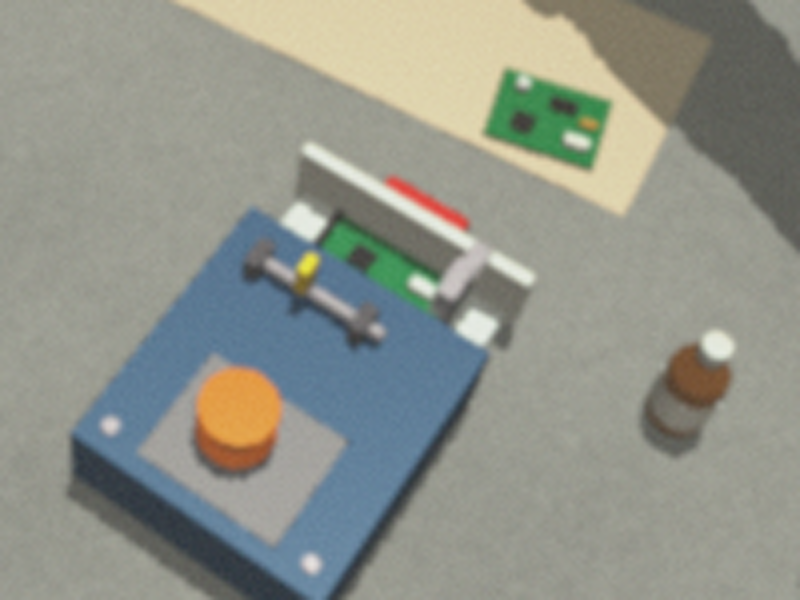

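View pics/scene0.png

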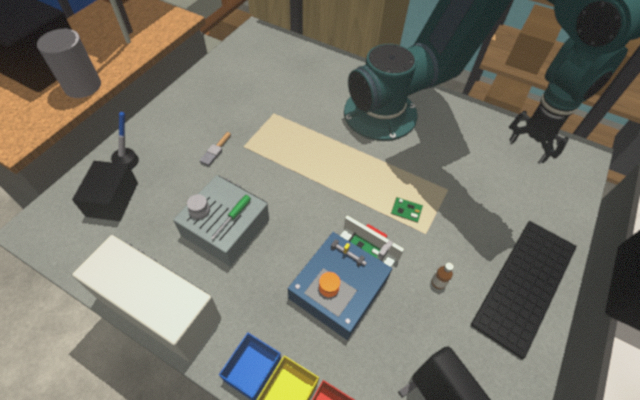

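The top view shows the tester left of the supply, slightly turned, with the red pad at about (243,212), the tab at about (253,170), and the spool at (250,133). Next I fit its pose from the depth data.

```bash
cat > fit.py <<'E'
from h import *
def cloud(n):
    im=vision.get_image(n);v,u=np.mgrid[:400,:640]
    P=p3(im,u.ravel(),v.ravel(),d=im['range_z'].ravel().astype(float)).reshape(400,640,3)
    return im,P,cv2.cvtColor(im['frame'],cv2.COLOR_RGB2HSV)
def st(name,m,P,T=None):
    q=P[m]
    if T is not None: q=T(q)
    if len(q): print(name,len(q),np.median(q,0).round(1),np.percentile(q,3,axis=0).round(1),np.percentile(q,97,axis=0).round(1))
E
python3 - <<'E'
from fit import *
th=None
for n in('top','scene'):
    im,P,H=cloud(n)
    h,s,v=[H[...,i].astype(int) for i in range(3)]
    box=(P[...,0]>430)&(P[...,0]<850)&(P[...,1]>60)&(P[...,1]<340)&(im['range_z']>0)
    blue=box&(h>95)&(h<125)&(s>90)&(abs(P[...,2]-75)<8)
    m=box&(abs(P[...,2]-75)<8)&(P[...,0]>560)
    lab=cv2.morphologyEx(blue.astype('uint8'),cv2.MORPH_CLOSE,np.ones((9,9)))
    cs=max(cv2.findContours(lab,0,2)[0],key=cv2.contourArea)
    c=p3(im,cs[:,0,0].astype(float),cs[:,0,1].astype(float),zw=75.)[:,:2].astype('float32')
    r=cv2.minAreaRect(c);print(n,'rect',r, 'z',np.median(P[blue][:,2]))
    a=r[2]
    a=(a+45)%90-45
    if n=='top': th=np.radians(a);o=np.array(r[0])
    C,S=np.cos(th),np.sin(th)
    T=lambda q:np.c_[(q[:,:2]-o)@np.array([[C,-S],[S,C]]),q[:,2]]
    box2=box
    st('yellow',box&(h>24)&(h<36)&(s>130)&(P[...,2]>85)&(P[...,2]<130),P,T)
    st('yellow w',box&(h>24)&(h<36)&(s>130)&(P[...,2]>85)&(P[...,2]<130),P)
    st('red',box&((h<6)|(h>174))&(s>150)&(P[...,2]<85),P,T)
    st('white top',box&(s<50)&(v>140)&(abs(P[...,2]-72)<6),P,T)
    st('spool',box&(h>6)&(h<18)&(s>150)&(P[...,2]>105),P,T)
    for l in('tray_pad','bolt_tab'):
        for k in finder.mark_of(n,l)[:2]:
            z=45. if l=='tray_pad' else 109.
            print(l,k['conf'],T(p3(im,*k['centre'],zw=z)[None])[0].round(1))
E
```

```text
top rect ((710.470947265625, 202.4522247314453), (197.50827026367188, 218.27732849121094), 84.94037628173828) z 74.97760830339689
yellow 19 [-69.  -31.1 120.3] [-75.2 -33.1 106.3] [-62.6 -25.1 125.2]
yellow w 19 [639.1 177.4 120.3] [633.1 175.2 106.3] [645.6 183.6 125.2]
red 132 [-192.2   -1.4   62. ] [-200.8  -32.2   56.1] [-183.8   30.2   66.8]
white top 184 [-175.5    0.3   74.1] [-180.2  -88.4   69.6] [-171.    89.8   77.5]
spool 261 [ 42.7  -9.4 115.1] [ 18.9 -31.8 110.4] [ 66.7  13.5 120.4]
tray_pad 0.81 [-189.8    5.6   45. ]
bolt_tab 0.56 [-70.6 -24.5 109. ]
scene rect ((711.8124389648438, 206.429931640625), (196.86024475097656, 218.83018493652344), 84.96302795410156) z 74.70457482129962
yellow 17 [-70.1 -27.  120.9] [-76.  -31.2 115.5] [-63.1 -23.6 122.7]
yellow w 17 [638.4 181.6 120.9] [632.2 177.6 115.5] [645.3 185.1 122.7]
red 36 [-197.2    0.8   61.7] [-200.1  -26.8   58.1] [-193.3   28.9   64.6]
white top 1028 [43.9 20.4 75.2] [-179.4  -80.9   70.8] [92.5 82.3 77.8]
spool 304 [ 43.3  -7.6 114.9] [ 20.3 -29.7 111.4] [ 68.   15.2 118.6]
tray_pad 0.56 [-206.5    3.4   45. ]
bolt_tab 0.67 [-79.2 -25.6 109. ]
```

Both cameras agree: yaw is about -5.06°, the centre is about (711, 204), and the pad face is at tester x ≈ -202 (tray out about 60 mm). The tab is at (-70, -29). I'll shut the fingers, align them and move in front of the pad.

{"fn": "jog_arm", "kwargs": {"increments": [{"yaw": -7.35}, {"yaw": -7.35}, {"dx": -2.42, "dz": -3.08}, {"dx": -2.42, "dz": -3.08}, {"dx": -2.42, "dz": -3.08}, {"dx": -2.42, "dz": -3.08}, {"dx": -2.42, "dz": -3.08}, {"dx": -2.42, "dz": -3.08}, {"dx": -2.42, "dz": -3.08}, {"dx": -2.42, "dz": -3.08}, {"dx": -2.42, "dz": -3.08}, {"dx": -2.42, "dz": -3.08}, {}, {}], "grip": 0, "force": 40}}

```text
invalid input at $.increments[0]: expected keys dx, dy, dz, yaw
```

{"fn": "jog_arm", "kwargs": {"increments": [{"dx": 0, "dy": 0, "dz": 0, "yaw": -7.35}, {"dx": 0, "dy": 0, "dz": 0, "yaw": -7.35}, {"dx": -2.42, "dy": 0, "dz": -3.08, "yaw": 0}, {"dx": -2.42, "dy": 0, "dz": -3.08, "yaw": 0}, {"dx": -2.42, "dy": 0, "dz": -3.08, "yaw": 0}, {"dx": -2.42, "dy": 0, "dz": -3.08, "yaw": 0}, {"dx": -2.42, "dy": 0, "dz": -3.08, "yaw": 0}, {"dx": -2.42, "dy": 0, "dz": -3.08, "yaw": 0}, {"dx": -2.42, "dy": 0, "dz": -3.08, "yaw": 0}, {"dx": -2.42, "dy": 0, "dz": -3.08, "yaw": 0}, {"dx": -2.42, "dy": 0, "dz": -3.08, "yaw": 0}, {"dx": -2.42, "dy": 0, "dz": -3.08, "yaw": 0}, {"dx": 0, "dy": 0, "dz": 0, "yaw": 0}, {"dx": 0, "dy": 0, "dz": 0, "yaw": 0}], "grip": 0, "force": 40}}

```text
time_s: 2.75
eef_pos: [462.6, 226.0, 231.2]
ee_rot: [-90.0, -0.0, 84.9]
ft_force: [0.0, 0.9, -0.2]
gripper_width: 0.1
```

{"fn": "jog_arm", "kwargs": {"increments": [{"dx": 0, "dy": 3.15, "dz": 0, "yaw": 0}, {"dx": 0, "dy": 3.15, "dz": 0, "yaw": 0}, {"dx": 0, "dy": 3.15, "dz": 0, "yaw": 0}, {"dx": 0, "dy": 3.15, "dz": 0, "yaw": 0}, {"dx": 0, "dy": 3.15, "dz": 0, "yaw": 0}, {"dx": 0, "dy": 3.15, "dz": 0, "yaw": 0}, {"dx": 0, "dy": 0, "dz": 0, "yaw": 0}, {"dx": 0, "dy": 0, "dz": 0, "yaw": 0}]}}

```text
time_s: 3.75
eef_pos: [463.1, 226.5, 43.4]
ee_rot: [-90.1, -0.0, 85.0]
ft_force: [-1.3, 0.2, 0.1]
gripper_width: -0.2
```

Run:
```python
from h import *
for n,(a,b,c,d) in {'top':(120,260,180,320),'scene':(180,330,300,500)}.items():
    im=vision.get_image(n);cv2.imwrite(f'pics/{n}1.png',cv2.resize(im['frame'][a:b,c:d,::-1],None,fx=4,fy=4))
```

```text
(no output)
```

View pics/scene1.png

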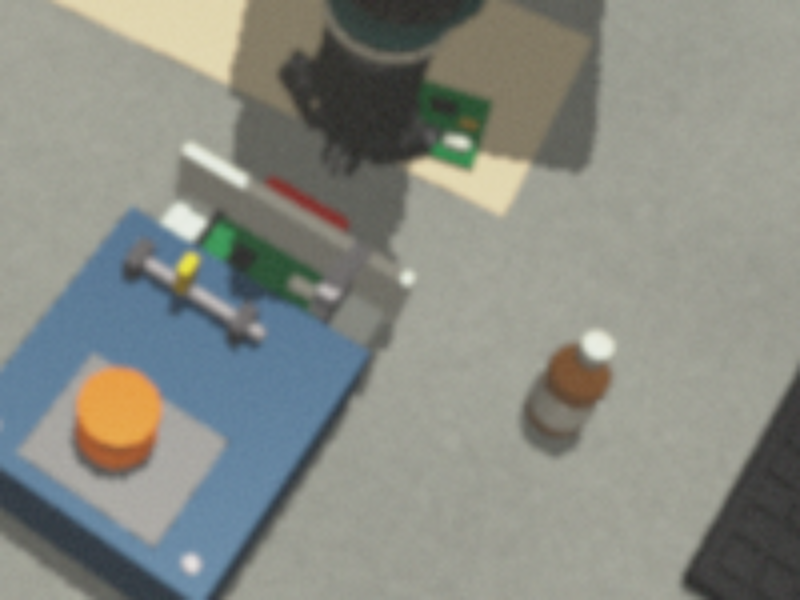

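View pics/top1.png

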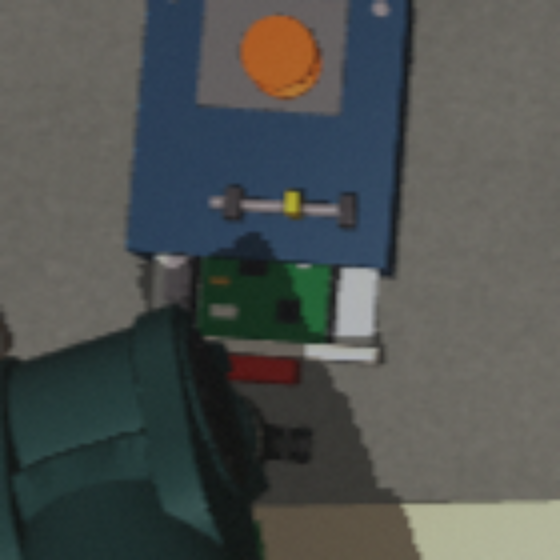

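The closed fingers sit in front of the red pad, clear of the panel, board and spare board. I'll push gently.

{"fn": "jog_arm", "kwargs": {"increments": [{"dx": 0, "dy": 0, "dz": -0.6, "yaw": 0}, {"dx": 0, "dy": 0, "dz": -0.6, "yaw": 0}, {"dx": 0, "dy": 0, "dz": -0.6, "yaw": 0}, {"dx": 0, "dy": 0, "dz": -0.6, "yaw": 0}, {"dx": 0, "dy": 0, "dz": -0.4, "yaw": 0}, {"dx": 0, "dy": 0, "dz": -0.4, "yaw": 0}, {"dx": 0, "dy": 0, "dz": -0.4, "yaw": 0}, {"dx": 0, "dy": 0, "dz": -0.4, "yaw": 0}, {"dx": 0, "dy": 0, "dz": -0.4, "yaw": 0}, {"dx": 0, "dy": 0, "dz": -0.4, "yaw": 0}, {"dx": 0, "dy": 0, "dz": -0.4, "yaw": 0}, {"dx": 0, "dy": 0, "dz": -0.4, "yaw": 0}]}}

```text
time_s: 5.35
eef_pos: [518.9, 221.0, 42.2]
ee_rot: [-90.0, 0.0, 84.9]
ft_force: [-4.4, 0.0, 0.5]
gripper_width: -0.2
```

{"fn": "jog_arm", "kwargs": {"increments": [{"dx": 0, "dy": 0, "dz": -0.4, "yaw": 0}, {"dx": 0, "dy": 0, "dz": -0.4, "yaw": 0}, {"dx": 0, "dy": 0, "dz": -0.4, "yaw": 0}, {"dx": 0, "dy": 0, "dz": -0.4, "yaw": 0}, {"dx": 0, "dy": 0, "dz": -0.4, "yaw": 0}, {"dx": 0, "dy": 0, "dz": -0.4, "yaw": 0}, {"dx": 0, "dy": 0, "dz": -0.4, "yaw": 0}]}}

```text
time_s: 6.22
eef_pos: [546.9, 218.5, 42.2]
ee_rot: [-90.0, 0.0, 84.9]
ft_force: [-2.2, 0.6, -1.1]
gripper_width: 0.2
```

{"fn": "jog_arm", "kwargs": {"increments": [{"dx": 0, "dy": 0, "dz": -0.25, "yaw": 0}, {"dx": 0, "dy": 0, "dz": -0.25, "yaw": 0}, {"dx": 0, "dy": 0, "dz": -0.25, "yaw": 0}, {"dx": 0, "dy": 0, "dz": -0.25, "yaw": 0}]}}

```text
time_s: 6.72
eef_pos: [556.7, 217.6, 42.2]
ee_rot: [-90.0, -0.0, 84.9]
ft_force: [-2.3, 2.0, -1.6]
gripper_width: 0.2
```

{"fn": "jog_arm", "kwargs": {"increments": [{"dx": 0, "dy": 0, "dz": -0.2, "yaw": 0}, {"dx": 0, "dy": 0, "dz": 0, "yaw": 0}]}}

```text
time_s: 6.98
eef_pos: [557.0, 217.6, 42.2]
ee_rot: [-89.8, -0.0, 85.0]
ft_force: [-11.3, 1.7, 5.0]
gripper_width: 0.0
```

{"fn": "jog_arm", "kwargs": {"increments": [{"dx": 0, "dy": 0, "dz": -0.2, "yaw": 0}, {"dx": 0, "dy": 0, "dz": 0, "yaw": 0}]}}

```text
time_s: 7.22
eef_pos: [557.1, 217.6, 42.2]
ee_rot: [-89.7, -0.0, 85.0]
ft_force: [-23.9, 3.0, 15.4]
gripper_width: 0.1
```

The tray met its hard stop: force rose to 24 N with no further motion, and the tip is 1.6 mm from the expected home position. Backing off and looking.

{"fn": "jog_arm", "kwargs": {"increments": [{"dx": 0, "dy": 0, "dz": 1.4, "yaw": 0}, {"dx": 0, "dy": 0, "dz": 3, "yaw": 0}, {"dx": 0, "dy": -3, "dz": 0, "yaw": 0}, {"dx": 0, "dy": -4, "dz": 0, "yaw": 0}, {"dx": 0, "dy": -4, "dz": 0, "yaw": 0}, {"dx": -3, "dy": -3, "dz": 0, "yaw": 0}, {"dx": -5, "dy": 0, "dz": 0, "yaw": 0}, {"dx": -3, "dy": 0, "dz": 0, "yaw": 0}, {"dx": 0, "dy": 0, "dz": 0, "yaw": 0}]}}

```text
time_s: 8.35
eef_pos: [507.3, 109.9, 182.8]
ee_rot: [-90.1, 0.0, 84.8]
ft_force: [-0.5, 0.5, 0.1]
gripper_width: 0.2
```

```bash
cat > chk.py <<'E'
from fit import *
import sys
th=np.radians(-5.06);o=np.array([711,204.]);C,S=np.cos(th),np.sin(th)
T=lambda q:np.c_[(q[:,:2]-o)@np.array([[C,-S],[S,C]]),q[:,2]]
for n,(a,b,c,d) in {'top':(100,240,180,320),'scene':(190,340,260,460)}.items():
    im,P,H=cloud(n)
    cv2.imwrite(f'pics/{n}{sys.argv[1]}.png',cv2.resize(im['frame'][a:b,c:d,::-1],None,fx=4,fy=4,interpolation=2))
    h,s,v=[H[...,i].astype(int) for i in range(3)]
    box=(P[...,0]>430)&(P[...,0]<850)&(P[...,1]>60)&(P[...,1]<340)&(im['range_z']>0)
    st('yellow',box&(h>24)&(h<36)&(s>130)&(P[...,2]>85)&(P[...,2]<130),P,T)
    st('red',box&((h<6)|(h>174))&(s>150)&(P[...,2]<85),P,T)
    st('panel',box&(s<60)&(v>130)&(abs(P[...,2]-72)<6)&(P[...,0]<612),P,T)
    st('spool',box&(h>6)&(h<18)&(s>150)&(P[...,2]>105),P,T)
e=telemetry.observe();print(e['eef_pos'],T(e['eef_pos'][None]),e['ft_force'])
E
python3 chk.py 2
```

```text
panel 11 [-114.9   91.6   72.1] [-120.4   89.1   69. ] [-111.4   96.    75.7]
spool 263 [ 42.3 -10.6 115. ] [ 19.  -33.1 110.5] [ 66.6  12.3 119.4]
red 47 [-136.3    0.2   61.6] [-162.4  -29.    22.2] [-132.7   30.7   64.7]
panel 205 [-115.9   14.5   73.8] [-121.6  -86.6   70.4] [-109.2   92.4   77.2]
spool 243 [ 40.5 -12.1 114.7] [ 18.9 -31.4 111. ] [ 67.9  13.9 118.6]
[507.35135037 111.5455992  182.56012121] [[-194.7006298  -110.05568354  182.56012121]] [-0.20943259 -0.58899351  0.44398056]
```

View pics/scene2.png

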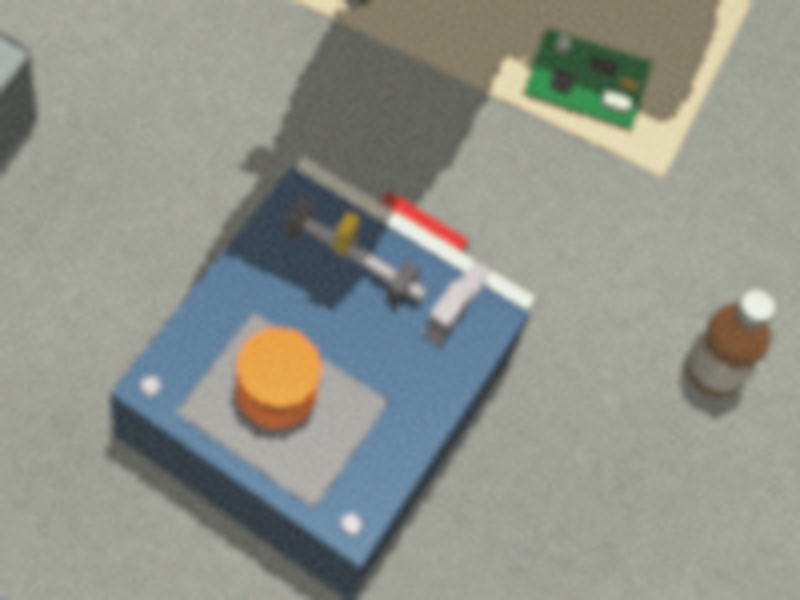

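View pics/top2.png

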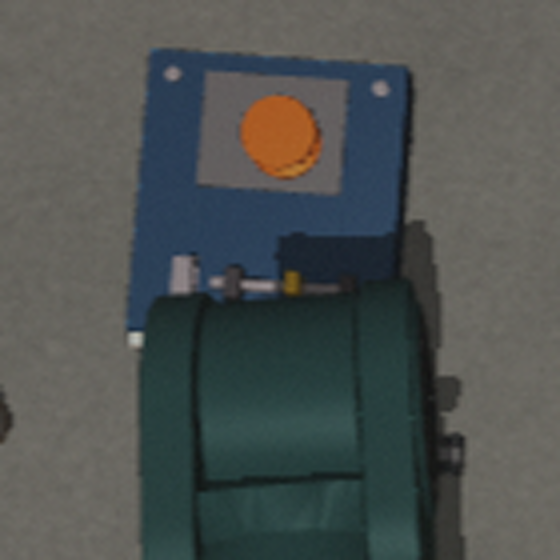

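The tray is flush (panel centre at tester x ≈ -116, as it must be at home), and spool and bottle are undisturbed. Next, to the right of the tab.

{"fn": "jog_arm", "kwargs": {"increments": [{"dx": 0.6, "dy": 0, "dz": -2.5, "yaw": 0}, {"dx": 0.6, "dy": 0, "dz": -2.5, "yaw": 0}, {"dx": 0.6, "dy": 0, "dz": -2.5, "yaw": 0}, {"dx": 0.6, "dy": 0, "dz": -2.5, "yaw": 0}, {"dx": 0.6, "dy": 0, "dz": -2.4, "yaw": 0}, {"dx": 0, "dy": 2.5, "dz": 0, "yaw": 0}, {"dx": 0, "dy": 2.5, "dz": 0, "yaw": 0}, {"dx": 0, "dy": 1.5, "dz": 0, "yaw": 0}, {"dx": 0, "dy": 1.2, "dz": 0, "yaw": 0}, {"dx": 0, "dy": 0, "dz": 0, "yaw": 0}, {"dx": 0, "dy": 0, "dz": 0, "yaw": 0}]}}

```text
time_s: 9.82
eef_pos: [633.6, 130.6, 106.0]
ee_rot: [-90.1, -0.0, 84.9]
ft_force: [-0.3, -0.0, 0.9]
gripper_width: 0.1
```

```bash
python3 chk.py 3
```

```text
panel 16 [-116.2   90.1   74.4] [-120.8   85.2   71.8] [-111.5   94.8   76.8]
red 41 [-136.6    1.9   60.7] [-140.3  -27.8   56. ] [-133.6   31.2   65. ]
panel 166 [-115.7   30.2   73.5] [-121.8  -41.3   69.7] [-109.    93.9   77.3]
spool 317 [ 42.9  -9.  114.9] [ 19.9 -31.8 110.9] [ 67.3  13.8 118.3]
[633.62591956 130.54658965 106.0613123 ] [[-70.59403402 -79.99146314 106.0613123 ]] [0.66847384 0.28441183 0.20674889]
```

View pics/scene3.png

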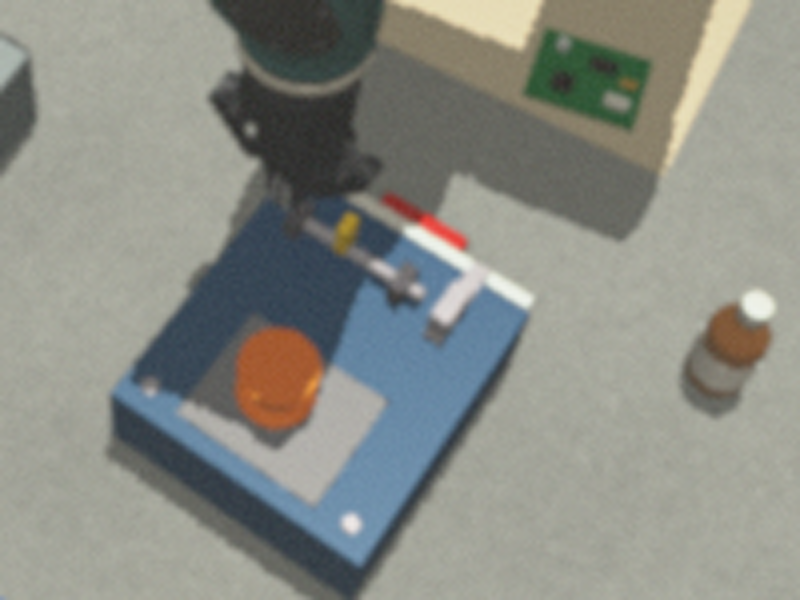

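{"fn": "jog_arm", "kwargs": {"increments": [{"dx": 0.6, "dy": 0, "dz": 0, "yaw": 0}, {"dx": 0.6, "dy": 0, "dz": 0, "yaw": 0}, {"dx": 0.6, "dy": 0, "dz": 0, "yaw": 0}, {"dx": 0.4, "dy": 0, "dz": 0, "yaw": 0}, {"dx": 0.4, "dy": 0, "dz": 0, "yaw": 0}, {"dx": 0.4, "dy": 0, "dz": 0, "yaw": 0}, {"dx": 0.4, "dy": 0, "dz": 0, "yaw": 0}, {"dx": 0.4, "dy": 0, "dz": 0, "yaw": 0}, {"dx": 0.4, "dy": 0, "dz": 0, "yaw": 0}]}}

```text
time_s: 11.05
eef_pos: [636.9, 172.5, 105.3]
ee_rot: [-90.0, 0.0, 84.9]
ft_force: [-1.0, -2.7, -0.2]
gripper_width: 0.1
```

{"fn": "jog_arm", "kwargs": {"increments": [{"dx": 0.4, "dy": 0, "dz": 0, "yaw": 0}, {"dx": 0.4, "dy": 0, "dz": 0, "yaw": 0}, {"dx": 0.4, "dy": 0, "dz": 0, "yaw": 0}, {"dx": 0.3, "dy": 0, "dz": 0, "yaw": 0}, {"dx": 0.3, "dy": 0, "dz": 0, "yaw": 0}]}}

```text
time_s: 11.68
eef_pos: [638.5, 190.5, 105.3]
ee_rot: [-90.0, 0.0, 84.9]
ft_force: [-0.6, -1.2, -0.2]
gripper_width: -0.2
```

{"fn": "jog_arm", "kwargs": {"increments": [{"dx": 0.2, "dy": 0, "dz": 0, "yaw": 0}, {"dx": 0.2, "dy": 0, "dz": 0, "yaw": 0}, {"dx": 0, "dy": 0, "dz": 0, "yaw": 0}]}}

```text
time_s: 12.05
eef_pos: [638.9, 194.5, 105.3]
ee_rot: [-90.0, -0.0, 85.0]
ft_force: [-1.6, -0.1, -0.4]
gripper_width: -0.1
```

{"fn": "jog_arm", "kwargs": {"increments": [{"dx": 0.2, "dy": 0, "dz": 0, "yaw": 0}, {"dx": 0.2, "dy": 0, "dz": 0, "yaw": 0}, {"dx": 0, "dy": 0, "dz": 0, "yaw": 0}]}}

```text
time_s: 12.42
eef_pos: [639.0, 196.6, 105.3]
ee_rot: [-90.0, 0.2, 84.9]
ft_force: [-1.6, -13.4, 3.0]
gripper_width: 0.0
```

{"fn": "jog_arm", "kwargs": {"increments": [{"dx": 0.2, "dy": 0, "dz": 0, "yaw": 0}, {"dx": 0, "dy": 0, "dz": 0, "yaw": 0}]}}

```text
time_s: 12.68
eef_pos: [639.0, 197.0, 105.3]
ee_rot: [-90.0, 0.4, 84.8]
ft_force: [-3.9, -24.3, 5.1]
gripper_width: -0.4
```

{"fn": "jog_arm", "kwargs": {"increments": [{"dx": 0.2, "dy": 0, "dz": 0, "yaw": 0}, {"dx": 0, "dy": 0, "dz": 0, "yaw": 0}]}}

```text
time_s: 12.92
eef_pos: [639.0, 197.3, 105.3]
ee_rot: [-90.0, 0.6, 84.8]
ft_force: [-4.9, -35.7, 8.1]
gripper_width: -0.1
```

Hard stop reached (36 N, no motion). Back off, rise and check.

{"fn": "jog_arm", "kwargs": {"increments": [{"dx": -1.5, "dy": 0, "dz": 0, "yaw": 0}, {"dx": -1.5, "dy": 0, "dz": 0, "yaw": 0}, {"dx": 0, "dy": -3, "dz": 0, "yaw": 0}, {"dx": 0, "dy": -4, "dz": 0, "yaw": 0}, {"dx": 0, "dy": -4, "dz": 0, "yaw": 0}, {"dx": -1, "dy": 0, "dz": 3, "yaw": 0}, {"dx": -2, "dy": 0, "dz": 4, "yaw": 0}, {"dx": -3, "dy": 0, "dz": 4, "yaw": 0}, {"dx": -4, "dy": 0, "dz": 4, "yaw": 0}, {"dx": -4, "dy": 0, "dz": 4, "yaw": 0}, {"dx": -4, "dy": 0, "dz": 3, "yaw": 0}, {"dx": 0, "dy": 0, "dz": 0, "yaw": 0}, {"dx": 0, "dy": 0, "dz": 0, "yaw": 0}]}}

```text
time_s: 14.55
eef_pos: [402.3, 12.4, 215.5]
ee_rot: [-90.1, -0.0, 84.9]
ft_force: [-0.7, -0.1, -0.0]
gripper_width: -0.0
```

```bash
python3 chk.py 4
```

```text
yellow 19 [-69.2   2.9 119.2] [-75.2   0.3 111. ] [-63.    8.8 123.4]
red 144 [-132.6   -1.7   61.7] [-141.3  -33.7   52.5] [-123.6   31.    66.8]
panel 192 [-115.9   -2.7   73.7] [-120.6  -88.5   69.3] [-110.8   91.6   77.6]
spool 260 [ 42.5 -10.9 115.4] [ 18.7 -33.8 110.4] [ 66.2  12.5 119.5]
yellow 19 [-69.1   6.  121.5] [-77.7   2.6 114. ] [-62.3   9.8 123.7]
red 45 [-136.8    0.8   61.9] [-140.6  -27.8   57.9] [-133.1   30.8   66.1]
panel 258 [-114.6    2.6   73.7] [-121.5  -89.4   69.9] [-105.8   92.    77.4]
spool 263 [ 40.5 -11.6 114.9] [ 19.7 -31.7 110.9] [ 67.9  14.3 118.4]
[402.50687799  12.87678145 215.2505977 ] [[-290.43402904 -217.58714523  215.2505977 ]] [ 0.23563613  0.84558866 -0.82471086]
```

View pics/scene4.png

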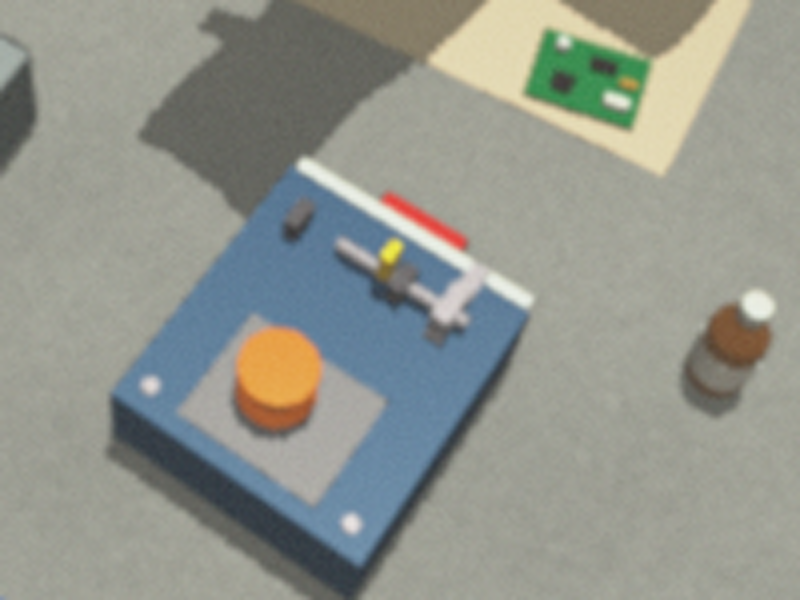

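View pics/top4.png

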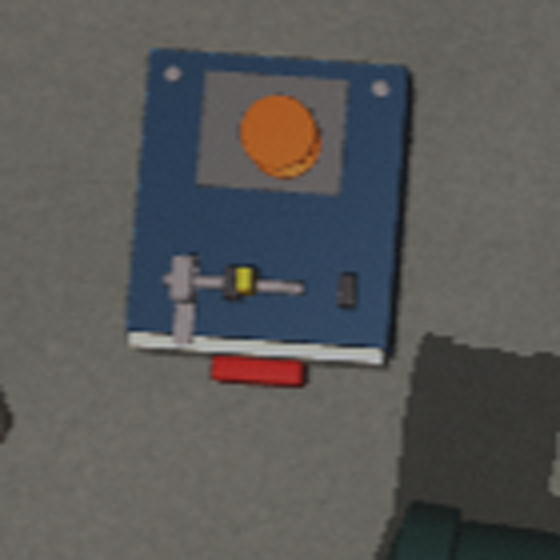

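The bolt now passes through the staple (top view, about (180,280)), with the tab up against the left guide. The panel is flush with the tester and the spool hasn't moved.

```bash
python3 -c "
from cell import manip
print(manip.close_job())"
```

```text
the job is handed in; nothing more can be done
None
```

I pushed the tray home with the closed fingertips on the red pad, then pushed the bolt tab left to its stop, and handed the job in at about 15 s. No verdict is reported.

- **Tray:** it met a hard stop at 24 N with no further movement. Afterwards the front panel's centre measured -115 to -116 mm in the tester frame, where home is -116 mm.
- **Bolt:** it met a hard stop at 36 N. The tab moved about 33.5 mm, from y ≈ -29 to y ≈ +4.5 mm. The final pictures show the bolt through the staple and the tab against the left guide. I didn't measure the bolt's start position, so reaching 36 mm rests on the hard stop rather than on a direct reading.
- **Other things:** the spool stayed within about 2 mm of where it was, and the flux bottle and spare board look unmoved in the pictures. I didn't measure the brush, screwdriver or tin, but the arm never went near them.
- **Board:** it can't be seen with the tray shut, so its final position is unchecked. The fingers stayed in front of the panel during the push and above the tester's top for the bolt.

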